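# Open the leak-test valve to its back stop and ease it a quarter turn

### The arm

A 6-joint arm with a two-finger parallel gripper is mounted at the origin on the work surface. World frame = base frame: x ahead of the robot, y to its left, z up, the work surface at z = 0. Lengths are in mm, angles in rad, forces in N, time in s.
With the tool pointing down it reaches from about 350 to 875 mm from the base axis. Payload 4.2 kg.
Tool frame: the origin (TCP) lies where the fingers leave the gripper's body, on its centre line; the fingertips stand 73 mm ahead of it and the grasp point (between the pads) lies 54 mm ahead of it; z points along the fingers, y is the direction in which the jaws open and shut (so a half turn about z gives the same grasp; the last joint's range is limited). The gripper opens to 85 mm and grips with 20 to 120 N. Pads are 22 mm wide; open, the fingers measure 114 mm over their backs; the gripper's body (76 mm by 85 mm) begins 54 mm behind the grasp point. The pads swing forward as they close: fully open they stand 13 mm farther back than shut.
Start: joints at [1.575, 0.385, 0.008, 0, -1.194, -0.259], TCP at [157.501, 604.808, 303.912] pointing down, gripper open.
Joint ranges: [-3.14, 3.14], [-1.21, 2.06], [-1.07, 1.41], [-3.16, 2.05], [-2.99, -0.16], [-3.1, 3.1]. Speed limits (rad/s): [2.79, 2.79, 3.14, 3.14, 3.14, 3.14].

### API

Orientations are given as a unit quaternion [x, y, z, w].
In Python, from bench import arm gives the robot as it stands.
- The arm moves only by the tool apply_moves, never from a script. Its argument "increments" is a list that holds one entry, the list of rows, each a list of 7 numbers: the shift along the tool's x, y, z scaled (see below), then the turn, a rotation vector about the tool's x, y, z scaled (see below), then the gripper's target within -1 to 1 (fully open at 1, half-way at 0, shut at -1). A call has 1 to 10 rows; each row is the pose to reach, as a shift and turn from the pose commanded when the call began, along the tool's axes at that moment; what a row does not reach only later rows make up. The controller multiplies each number of a shift by 100 mm and each number of a turn by 0.5 rad. A row lasts 1/10 s, in which the tool goes at most 50 mm and 8.59 degrees, less where a joint would pass 70% of its speed; a pose out of reach is approached as far as the arm can. A call with a number of a shift or a turn outside -1 to 1 is refused whole. A call with a gripper value outside its range is refused whole. The fingers move at their own pace and stop on an object; the grip force is fixed at half the most. Time passes only in rows, so rows that repeat a pose let the fingers close. It gives the time, the measured TCP pose, the force and the opening at its end, in the units of the state.
- arm.read_state(): the state, without advancing time (a new reading comes with each control period).
- arm.get_image(name): name is "side" or "top" or "wrist"; returns a dict with "img" (384x512x3 uint8, red, green, blue), "fx", "fy", "cx", "cy" (pixels), "pose" (4x4, takes a point from camera to world coordinates). Camera axes: x right, y up, looking along -z (the intrinsics and any distortion apply to the point x, -y, -z); pixel columns grow to the right and rows downward; lengths in mm; the calibration is good to about 2 mm. A picture is of the moment at which its call begins. There is no depth.
- arm.job_done(): hands the job in, once; it reports no verdict.
Trained networks look in a picture, given as the dict that the camera call returned (one of the last four; its "shot" number tells which), for a name from the list of things; names that differ only in an ending like _2 or _b are one class to them, and where a whole thing is asked for, a point or a joint stands for the part that bears it (a point fixed in the world has none). Each returns a list of dicts, best first, with "conf" (0 to 1); they miss things now and then, are a little off and sometimes report something else, mostly with a low value. They report only what shows in the picture. A call takes as long as a camera call. They do not tell look-alikes from the thing itself.
- arm.outline_of(label, picture): "pixels" (384x512 bool, what is visible of it) and "box" ([centre column, centre row, width, height] in pixels, round what is visible of it).
- arm.mark_of(label, picture): "at" ([column, row] in pixels: a listed point, or the origin of a listed thing).
The state is a dict: "clock": time; "joints": joint angles; "joint_vel": joint speeds; "joint_efforts": joint torques, N m; "position": TCP position; "ee_rot": TCP orientation; "contact_force": force on the tool from outside, world axes, zero at the start; "wrist_torque": the same for the moment, N m; "gripper_width": finger opening in mm.
Only numpy, scipy, OpenCV 4.12 (cv2) and the standard library are available. Lean on these libraries where they do the work, as an engineer would, in place of code of your own. Each camera call takes 0.05 s, during which the arm holds its last target.

### The job

Open the valve on the leak-test stand: turn its red handwheel anticlockwise (seen from above), letting your hand rise with the stem, until you feel it bear firmly against its stop; then turn it back a quarter turn so that it cannot jam, and let go. Be gentle: do not wrench the valve round on its rubber mount, do not push it down into the mount or pull it up out of it, and leave the pieces around it where they are.

Things in the scene. Friction and masses are not known exactly. Their poses are not given: they have to be found in the camera images.
- wheel_center (a point): centre (half-way up) of the red handwheel: solid round disc, 60 mm across, 18 mm high, smooth rim, white mark on top, gripped across the rim from above. z up along the stem; x points to the white mark and turns with the wheel. Under the disc 15 mm or more is free down to the 22 mm wide gland nut.
- valve (a joint): how far the brass valve is twisted on its rubber mount, about the wheel's axis, rad; 0 at rest, positive anticlockwise from above. 3 N m per rad, springs back. Turning the wheel takes 0.15 N m (twist 0.05). The wheel and stem rise 30 mm per anticlockwise turn; the stop lies 2.4 to 4.2 rad from the start and is felt. Bearing firmly on it: twist 0.10 to 0.16; over 0.18 is wrenching.
- riser (a joint): how far the valve with its stem and wheel is pulled up (positive) or pushed down (negative) in its springy rubber mount on the stand, m; 0 at rest. 4 N per mm, springs back; more than 3 mm (12 N up or down on the wheel) is too much. A hand that grips the wheel and does not rise with the stem pushes it down.
- stand: the fixed leak-test stand: dark steel foot 150 x 200 x 8 mm, brass manifold block 50 x 160 mm (top 44 mm up) with capped copper ends and a small gauge, rubber mount with a copper riser and brass valve in the middle. Origin: centre of its underside, below the wheel's axis; z up, y along the manifold. Valve body 48 mm wide, 75 to 145 mm up, its capped port reaching 48 mm to +x.
- cover: bystander: loose brass samovar cover, 90 mm across, 46 mm high, knob on top; origin: centre of its underside
- chimney: bystander: loose upright copper tube, 48 mm across, 85 mm high; origin: centre of its underside
- tin: bystander: blue tin, 64 mm across, 75 mm high; origin: centre of its underside
- cup: bystander: small brass bowl, 70 mm across, 50 mm high; origin: centre of its underside
Things that resemble listed ones, but are neither listed nor needed, are in the scene too. There is more than one size of the stand; the one meant has the size given above.

How it is judged:
By the outcome, as a careful person would: the job done as asked, in the order asked, and still so for the second after the job is handed in, with the robot touching nothing.
It also fails if it takes over 72 s, if anything falls off the work surface, if the arm or the gripper's body presses on something with over 40 N, if the wrist force passes 120 N, or if a joint passes its speed limit or range.

## Working session

There is one attempt and no reset: what is moved stays moved. The work goes in short steps, Python scripts to look and compute and a tool call to move; the robot and the scene stay as the last step left them, time stands still between calls to the robot, and variables do not carry over. Pictures are saved under pics/ and viewed, and the job is handed in when it is done.

Besides the shell and the picture viewer there is one more tool, called after "Request:" as name(argument=value, ...) on one line, values as JSON. apply_moves: Moves the arm, as the interface text tells. Shifts and turns lie within -1 to 1; 1 stands for 100 mm of shift or 0.5 rad of turn. Its arguments: {"type":"object","properties":{"increments":{"type":"array"}},"required":["increments"]}

```bash
ls; mkdir -p pics; python3 - <<'E'
from bench import arm
import cv2
s=arm.read_state(); print(s)
for n in ["side","top","wrist"]:
    p=arm.get_image(n); cv2.imwrite(f"pics/a_{n}.png",p["img"][:,:,::-1])
    print(n,p["fx"],p["fy"],p["cx"],p["cy"],p["pose"],[k for k in p if k not in("img","pose")], p["shot"])
    for l in ["wheel_center","stand"]:
        print(l,[(m["at"],round(m["conf"],2)) for m in arm.mark_of(l,p)])
E
```

```text
pics
{'clock': 0.0, 'joints': array([ 1.57461241e+00,  3.85561576e-01,  6.56847649e-03, -5.05228354e-04,
       -1.19398534e+00, -2.58596928e-01]), 'joint_vel': array([-2.85922901e-05, -8.34604381e-04, -3.00914078e-04,  8.35494232e-05,
       -9.33587451e-04,  9.54623809e-04]), 'joint_efforts': array([-6.30422733e-05, -3.92282724e+01,  1.88398755e+01,  4.18608651e+00,
       -4.68423881e-03,  4.50082553e-06]), 'position': array([157.38894714, 604.39936758, 302.79500531]), 'ee_rot': array([ 9.91884344e-01, -1.27138521e-01, -9.00286117e-05,  1.11239551e-03]), 'contact_force': array([ 0.37876702, -0.78800698,  0.49208248]), 'wrist_torque': array([-0.03108302, -0.04645391,  0.01427112]), 'gripper_width': 85.39093346924544}
side 457.65847069085453 457.65847069085453 252.9339298776519 186.56975701237278 [[ 9.93050856e-01  7.87422931e-02 -8.74622679e-02  4.79482130e+02]
 [-1.17667073e-01  6.77663174e-01 -7.25897432e-01 -7.65409474e+02]
 [ 2.11112971e-03  7.31144496e-01  6.82219371e-01  8.67557036e+02]
 [ 0.00000000e+00  0.00000000e+00  0.00000000e+00  1.00000000e+00]] ['fx', 'fy', 'cx', 'cy
[... 433 characters left out ...]
e-01  1.44536548e+03]
 [ 0.00000000e+00  0.00000000e+00  0.00000000e+00  1.00000000e+00]] ['fx', 'fy', 'cx', 'cy', 'shot'] 2
wheel_center [([277.0, 189.0], 0.94), ([325.1, 284.2], 0.65), ([257.6, 105.0], 0.54)]
stand [([256.9, 116.0], 0.85), ([317.4, 278.9], 0.78), ([272.8, 196.2], 0.65)]
wrist 323.13529120715936 323.13529120715936 258.34631496736887 187.84409061315756 [[-2.52904605e-01  9.18022872e-01  3.05406725e-01  2.35503442e+02]
 [-9.67491220e-01 -2.39963192e-01 -7.98649271e-02  5.84422247e+02]
 [-3.14570681e-05 -3.15676533e-01  9.48866864e-01  3.75239195e+02]
 [ 0.00000000e+00  0.00000000e+00  0.00000000e+00  1.00000000e+00]] ['fx', 'fy', 'cx', 'cy', 'shot'] 3
wheel_center []
stand []
```

View pics/a_side.png

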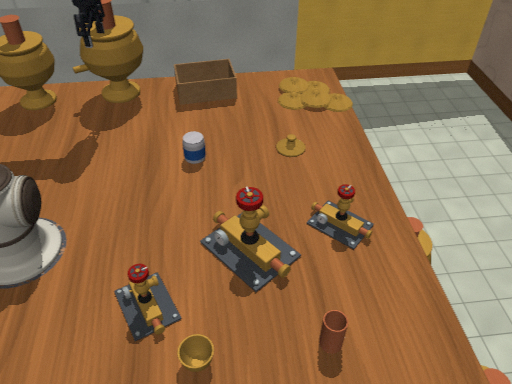

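View pics/a_top.png

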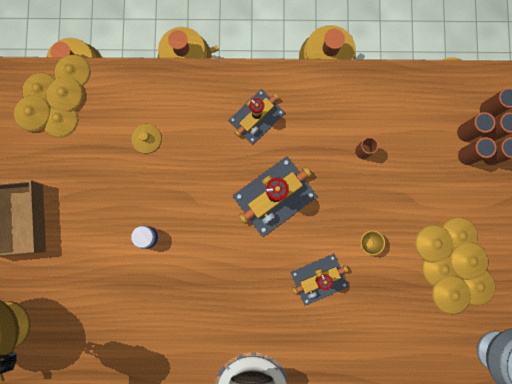

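```bash
cat > h.py <<'E'
import numpy as np, cv2
from scipy.optimize import least_squares
def ray(p,uv):
    d=np.array([(uv[0]-p["cx"])/p["fx"],-(uv[1]-p["cy"])/p["fy"],-1.0])
    R=p["pose"][:3,:3]; return p["pose"][:3,3],R@d/np.linalg.norm(d)
def proj(p,X):
    X=np.atleast_2d(X); c=(X-p["pose"][:3,3])@p["pose"][:3,:3]
    return np.c_[p["cx"]+p["fx"]*c[:,0]/-c[:,2], p["cy"]-p["fy"]*c[:,1]/-c[:,2]]
def tri(obs):
    A=np.zeros((3,3));b=np.zeros(3)
    for p,uv in obs:
        o,d=ray(p,uv);M=np.eye(3)-np.outer(d,d);A+=M;b+=M@o
    return np.linalg.solve(A,b)
def onplane(p,uv,z):
    o,d=ray(p,uv);return o+d*(z-o[2])/d[2]
E
python3 - <<'E'
from bench import arm
from h import *
s=arm.get_image("side");t=arm.get_image("top")
for a,b in [((253.3,197.6),(277,189)),((347.6,193.1),(257.6,105)),((140.4,274.2),(325.1,284.2))]:
    X=tri([(s,a),(t,b)]);print(X.round(1),proj(s,X).round(1),proj(t,X).round(1))
for l in ["stand","wheel_center"]:
    for n,p in (("s",s),("t",t)):
        for o in arm.outline_of(l,p): print(l,n,round(o["conf"],2),np.round(o["box"],1),o["pixels"].sum())
for l in ["cover","chimney","tin","cup"]:
    for m in arm.mark_of(l,t)[:2]: print(l,round(m["conf"],2),onplane(t,m["at"],0).round(0))
for n,p,(x,y) in (("s",s,(253,197)),("t",t,(277,189))):
    c=p["img"][y-55:y+55,x-55:x+55,::-1]; cv2.imwrite(f"pics/b_{n}.png",cv2.resize(c,None,fx=5,fy=5,interpolation=cv2.INTER_CUBIC))
E
```

```text
[559.3 -62.2 173.2] [[250.6 198. ]] [[277.  186.7]]
[795.7 -11.  112.5] [[346.8 193.3]] [[257.7 104.3]]
[ 314.4 -191.7  111.6] [[136.7 274.8]] [[324.6 281.5]]
stand s 0.86 [340.  215.9  65.6  67.7] 2126
stand s 0.7 [252.  237.8 100.7 106.6] 5249
stand s 0.61 [147.8 303.9  65.4  72.1] 3010
stand t 0.95 [255.9 118.5  55.4  56.7] 1619
stand t 0.83 [275.5 197.2  81.4  77.5] 3542
stand t 0.62 [320.4 277.9  54.1  47.2] 1768
wheel_center s 0.76 [347.4 192.6  16.6  12.1] 208
wheel_center s 0.64 [249.3 198.2  27.6  23.2] 528
wheel_center s 0.62 [137.7 273.6  19.4  19.1] 331
wheel_center t 0.87 [277.2 189.3  21.5  22. ] 435
wheel_center t 0.69 [322.  282.5  15.2  11.3] 214
wheel_center t 0.44 [258.6 104.3  16.3  17.6] 191
cover 0.86 [727. 316.   0.]
chimney 0.77 [ 687. -319.    0.]
cup 0.98 [ 425. -337.    0.]
```

```bash
python3 -c "
import cv2
cv2.imwrite('pics/b_st.png',cv2.hconcat([cv2.resize(cv2.imread('pics/b_s.png'),(400,400)),cv2.resize(cv2.imread('pics/b_t.png'),(400,400))]))"
```

```text
(no output)
```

View pics/b_st.png

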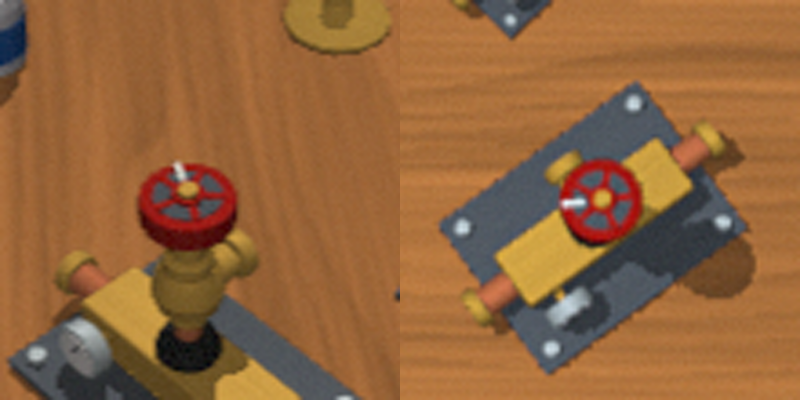

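Request:
apply_moves(increments=[[[0.25,0.25,0,0,0,0,1],[0.5,0.5,0,0,0,0,1],[0.75,0.75,0,0,0,0,1],[1,1,0,0,0,0,1]]])

```text
clock: 1.35
position: [229.6, 481.6, 304.0]
ee_rot: [0.992, -0.127, 0.0, -0.0]
contact_force: [0.1, 0.7, 0.2]
gripper_width: 85.9
```

```bash
python3 - <<'E'
from bench import arm
s=arm.read_state()
for k in ("clock","joints","position","ee_rot","contact_force","wrist_torque"): print(k,s[k])
import math
p=s["position"];q=s["ee_rot"]; print(math.atan2(p[1],p[0]),2*math.atan2(q[1],q[0]))
E
```

```text
clock 1.35
joints [ 1.43026667e+00  2.29133340e-01 -2.16112923e-01  1.33476969e-04
 -1.12534510e+00 -1.13832125e-01]
position [229.55146252 481.63481411 303.99392262]
ee_rot [ 9.91927045e-01 -1.26809794e-01  6.15914419e-05 -1.01668519e-04]
contact_force [0.07830283 0.68417118 0.22461101]
wrist_torque [-0.04513008 -0.01509571  0.00626594]
1.12603605128701 -0.25430428769079505
```

```bash
cat >> h.py <<'E'
import math
def totool(d,psi):
    return np.array([d[0]*math.cos(psi)+d[1]*math.sin(psi), d[0]*math.sin(psi)-d[1]*math.cos(psi)])
E
python3 - <<'E'
from h import *
p=np.array([229.6,481.6]);psi=-.2543;T=np.array([520,-61.])
for i in range(8):
    d=totool(T-p,psi);k=min(1,1/ (abs(d).max()/100+1e-9)); st=(d*k/100).round(2)
    print(i,p.round(0),round(psi,3),st)
    v=st*100
    p=p+v[0]*np.array([math.cos(psi),math.sin(psi)])+v[1]*np.array([math.sin(psi),-math.cos(psi)]); psi-=.5
E
```

```text
0 [230. 482.] -0.254 [0.92 1.  ]
1 [293. 362.] -0.754 [1.   0.34]
2 [343. 268.] -1.254 [ 1.   -0.18]
3 [391. 179.] -1.754 [ 1.  -0.8]
4 [452.  66.] -2.254 [ 0.42 -1.  ]
5 [503. -30.] -2.754 [-0.04 -0.36]
6 [520. -61.] -3.254 [0. 0.]
7 [520. -61.] -3.754 [0. 0.]
```

Request:
apply_moves(increments=[[[0.23,0.25,0,0,0,0.25,1],[0.46,0.5,0,0,0,0.5,1],[0.69,0.75,0,0,0,0.75,1],[0.92,1,0,0,0,1,1]]])

```text
clock: 1.75
position: [293.3, 361.6, 304.2]
ee_rot: [0.929, -0.371, 0.0, -0.0]
contact_force: [0.4, 0.7, -0.4]
gripper_width: 85.6
```

Request:
apply_moves(increments=[[[0.25,0.09,0,0,0,0.25,1],[0.5,0.17,0,0,0,0.5,1],[0.75,0.26,0,0,0,0.75,1],[1,0.34,0,0,0,1,1]]])

```text
clock: 2.15
position: [342.8, 268.5, 304.2]
ee_rot: [0.808, -0.589, -0.0, -0.0]
contact_force: [0.4, -0.3, 0.5]
gripper_width: 85.6
```

Request:
apply_moves(increments=[[[0.25,-0.05,0,0,0,0.25,1],[0.5,-0.09,0,0,0,0.5,1],[0.75,-0.14,0,0,0,0.75,1],[1,-0.18,0,0,0,1,1]]])

```text
clock: 2.55
position: [391.0, 179.2, 304.2]
ee_rot: [-0.637, 0.771, 0.0, 0.0]
contact_force: [0.7, 0.4, 0.7]
gripper_width: 85.2
```

Request:
apply_moves(increments=[[[0.25,-0.2,0,0,0,0.25,1],[0.5,-0.4,0,0,0,0.5,1],[0.75,-0.6,0,0,0,0.75,1],[1,-0.8,0,0,0,1,1]]])

```text
clock: 2.95
position: [451.4, 66.0, 304.2]
ee_rot: [-0.427, 0.904, -0.0, 0.0]
contact_force: [0.7, 0.8, -0.3]
gripper_width: 85.5
```

Request:
apply_moves(increments=[[[0.1,-0.25,0,0,0,0.25,1],[0.21,-0.5,0,0,0,0.5,1],[0.31,-0.75,0,0,0,0.75,1],[0.42,-1,0,0,0,1,1]]])

```text
clock: 3.35
position: [502.4, -29.7, 304.1]
ee_rot: [-0.19, 0.982, -0.0, 0.0]
contact_force: [0.6, 0.4, 0.5]
gripper_width: 85.5
```

Request:
apply_moves(increments=[[[-0.01,-0.09,0,0,0,0.25,1],[-0.02,-0.18,0,0,0,0.5,1],[-0.03,-0.27,0,0,0,0.75,1],[-0.04,-0.36,0,0,0,1,1],[-0.04,-0.36,0,0,0,1,1]]])

```text
clock: 3.85
position: [519.5, -61.0, 303.9]
ee_rot: [0.057, 0.998, -0.0, 0.0]
contact_force: [-0.5, 0.2, -0.4]
gripper_width: 85.6
```

```bash
python3 - <<'E'
from bench import arm
from h import *
s=arm.read_state()
for k in ("clock","joints","position","ee_rot","contact_force","wrist_torque"): print(k,s[k])
q=s["ee_rot"];print("psi",2*math.atan2(q[1],q[0]))
w=arm.get_image("wrist");cv2.imwrite("pics/c_w.png",w["img"][:,:,::-1])
t=arm.get_image("top");sd=arm.get_image("side")
print(w["pose"].round(3))
O={}
for n,p in (("w",w),("t",t),("s",sd)):
    m=arm.mark_of("wheel_center",p); print(n,[(a["at"],round(a["conf"],2)) for a in m])
    for o in arm.outline_of("wheel_center",p): print("  ",round(o["conf"],2),np.round(o["box"],1),o["pixels"].sum())
E
```

```text
clock 3.85
joints [ 1.93661007e-01  2.11331153e-01 -2.40047338e-01  1.45601162e-04
 -1.11930947e+00 -1.87874277e+00]
position [519.53276141 -60.984003   303.86150867]
ee_rot [ 5.70799162e-02  9.98369609e-01 -5.00102899e-05  6.87477922e-05]
contact_force [-0.53563279  0.19288298 -0.44150636]
wrist_torque [ 0.05733501  0.02574128 -0.01148845]
psi 3.027370738609962
[[ 1.15000e-01 -9.43000e-01 -3.13000e-01  4.38676e+02]
 [ 9.93000e-01  1.09000e-01  3.50000e-02 -5.16600e+01]
 [ 1.00000e-03 -3.15000e-01  9.49000e-01  3.75547e+02]
 [ 0.00000e+00  0.00000e+00  0.00000e+00  1.00000e+00]]
w [([264.3, 255.1], 0.97)]
   0.81 [262.9 254.7  87.5  86.3] 5838
t [([369.4, 240.1], 0.64), ([257.7, 102.6], 0.58), ([321.7, 281.0], 0.53)]
   0.67 [259.4 106.7  15.   19.4] 177
   0.66 [323.9 282.5  14.5  12.4] 203
s [([140.2, 273.0], 0.81), ([344.4, 191.5], 0.64), ([248.1, 198.3], 0.62)]
   0.67 [251.6 196.9  29.1  26. ] 548
   0.61 [135.7 274.1  19.2  18.4] 309
   0.56 [344.4 190.8  14.4  14.2] 202
```

View pics/c_w.png

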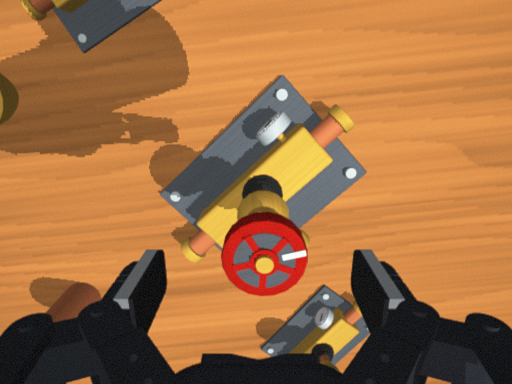

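```bash
cat > fit.py <<'E'
from h import *
th=np.linspace(0,2*np.pi,90,endpoint=False)
C=np.r_[[(30*math.cos(a),30*math.sin(a),z) for z in (-9,9) for a in th]]
dirs=np.array([(math.cos(a),math.sin(a)) for a in np.linspace(0,2*np.pi,36,endpoint=False)])
def redmask(img,near,r):
    h=cv2.cvtColor(img,cv2.COLOR_RGB2HSV); m=((h[...,0]<6)|(h[...,0]>172))&(h[...,1]>170)&(h[...,2]>50)
    n,l,st,c=cv2.connectedComponentsWithStats(m.astype(np.uint8))
    yy,xx=np.mgrid[:384,:512]; near_m=(np.hypot(xx-near[0],yy-near[1])<r)
    k=max(range(1,n),key=lambda i:(near_m&(l==i)).sum()); ys,xs=np.where(l==k)
    return np.c_[xs,ys].astype(float),(l==k)
def support(pts,pad=0.5): return (pts@dirs.T).max(0)+pad*0
def fit(obs,x0,w):
    S=[]
    for p,near,r in obs:
        pts,_=redmask(p["img"],near,r)
        corners=np.vstack([pts+o for o in ((-.5,-.5),(.5,-.5),(-.5,.5),(.5,.5))])
        S.append(((pts@dirs.T).max(0)+0.4))   # half pixel edge allowance
    f=lambda x:np.concatenate([(( proj(o[0],C+x)@dirs.T).max(0)-s)*ww for o,s,ww in zip(obs,S,w)])
    r=least_squares(f,x0,loss="soft_l1"); return r.x,[np.sqrt(np.mean(v**2)) for v in np.split(f(r.x),len(obs))]
E
python3 - <<'E'
from bench import arm
from fit import *
w=arm.get_image("wrist");t=arm.get_image("top");s=arm.get_image("side")
t["img"]=cv2.imread("pics/a_top.png")[:,:,::-1].copy()
s["img"]=cv2.imread("pics/a_side.png")[:,:,::-1].copy()
ob=[(w,(263,255),40),(t,(277,189),9),(s,(250,198),12)]
x0=[559,-62,175]
for wt in ([1,1,1],):
    print(fit(ob,x0,wt))
for sub in ([0],[1],[2],[0,1],[0,2],[1,2]):
    x,r=fit([ob[i] for i in sub],x0,[1]*len(sub)); print(sub,x.round(1),np.round(r,2))
for o in ob: print(redmask(o[0]["img"],o[1],o[2])[1].sum())
# stand scale: foot corners via top
X=fit(ob,x0,[1,1,1])[0]
im=w["img"][:,:,::-1].copy()
for u in proj(w,C+X): cv2.circle(im,tuple(int(round(v)) for v in u),0,(255,255,0),-1)
cv2.imwrite("pics/d_w.png",cv2.resize(im[190:320,190:340],None,fx=4,fy=4,interpolation=cv2.INTER_NEAREST))
E
```

```text
(array([556.26334592, -61.16483473, 169.69538169]), [np.float64(1.2017253099164973), np.float64(0.8652342340526326), np.float64(0.9216492949203249)])
[0] [559.5 -61.5 164.9] [0.48]
[1] [559.6 -63.4 120.6] [0.26]
[2] [560.4 -22.7 134.1] [0.17]
[0, 1] [557.7 -61.4 167.4] [0.8  1.11]
[0, 2] [557.1 -61.2 169. ] [0.99 1.05]
[1, 2] [554.9 -61.  171.7] [0.66 0.86]
3569
212
350
```

View pics/d_w.png

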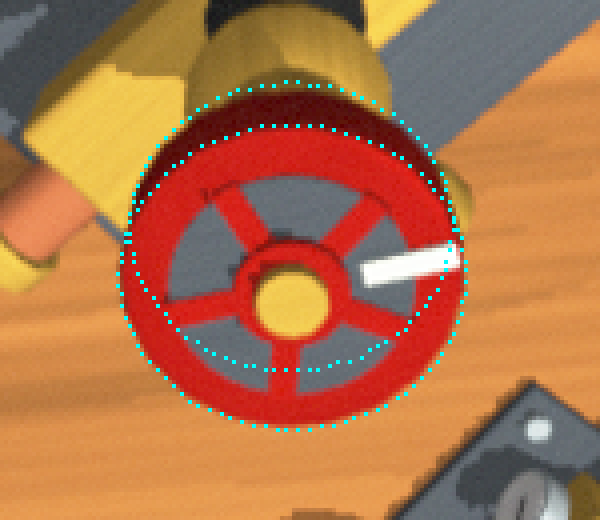

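```bash
python3 - <<'E'
from bench import arm
import fit as F
from fit import *
w=arm.get_image("wrist");t=arm.get_image("top");s=arm.get_image("side")
t["img"]=cv2.imread("pics/a_top.png")[:,:,::-1].copy()
s["img"]=cv2.imread("pics/a_side.png")[:,:,::-1].copy()
ob=[(w,(263,255),40),(t,(277,189),9),(s,(250,198),12)]
x0=[559,-62,175]
def rm(img,near,r):
    h=img.astype(int); m=(h[...,0]>2.6*h[...,1])&(h[...,0]>45)
    n,l,st,c=cv2.connectedComponentsWithStats(m.astype(np.uint8))
    yy,xx=np.mgrid[:384,:512]; near_m=(np.hypot(xx-near[0],yy-near[1])<r)
    k=max(range(1,n),key=lambda i:(near_m&(l==i)).sum()); ys,xs=np.where(l==k)
    return np.c_[xs,ys].astype(float),(l==k)
F.redmask=rm
for o in ob: 
    P=rm(*( o[0]["img"],o[1],o[2]))[0]; print(len(P),P.min(0),P.max(0))
for rb,zb in ((30,-9),(28,-9),(26,-9),(30,-5)):
    F.C=np.r_[[(r*math.cos(a),r*math.sin(a),z) for r,z in ((rb,zb),(30,9),) for a in th]]
    for sub in ([0],[0,1,2],[0,1],[0,2],[1,2]):
        x,r=F.fit([ob[i] for i in sub],x0,[1]*len(sub)); print(rb,zb,sub,x.round(1),np.round(r,2))
print(tri([(w,(264.3,255.1)),(t,(277,189)),(s,(253,197.6))]), tri([(t,(277,189)),(s,(250,198))]))
X=np.array([556.5,-61.2,171])
print(proj(w,X),proj(t,X),proj(s,X))
E
```

```text
3674 [220. 213.] [305. 295.]
241 [266. 178.] [287. 200.]
366 [236. 187.] [262. 210.]
30 -9 [0] [559.4 -61.5 165.2] [0.48]
30 -9 [0, 1, 2] [556.2 -61.2 169.8] [1.17 0.8  0.83]
30 -9 [0, 1] [557.5 -61.4 167.7] [0.8  1.04]
30 -9 [0, 2] [557.  -61.2 169.2] [0.96 0.94]
30 -9 [1, 2] [554.9 -61.1 171.5] [0.59 0.81]
28 -9 [0] [555.6 -61.2 169.6] [0.5]
28 -9 [0, 1, 2] [555.2 -61.2 170.2] [0.5  0.72 0.52]
28 -9 [0, 1] [554.5 -61.1 171.1] [0.59 0.6 ]
28 -9 [0, 2] [555.6 -61.2 169.7] [0.51 0.46]
28 -9 [1, 2] [554.9 -61.  170.1] [0.65 0.59]
26 -9 [0] [552.2 -60.9 173.5] [0.82]
26 -9 [0, 1, 2] [554.2 -61.2 170.3] [1.06 0.51 0.79]
26 -9 [0, 1] [552.3 -60.9 173.3] [0.82 0.34]
26 -9 [0, 2] [554.8 -61.2 169.8] [1.19 0.62]
26 -9 [1, 2] [554.9 -61.1 169. ] [0.63 0.56]
30 -5 [0] [557.  -61.4 167.9] [0.2]
30 -5 [0, 1, 2] [555.9 -61.2 169.5] [0.43 0.75 0.43]
30 -5 [0, 1] [556.  -61.3 169.3] [0.41 0.76]
30 -5 [0, 2] [556.3 -61.2 169.1] [0.33 0.45]
30 -5 [1, 2] [555.1 -61.2 169.8] [0.58 0.56]
[558.55033204 -60.91632733 170.86759887] [555.66650954 -62.12158948 173.1373906 ]
[[262.7262401  254.96307415]] [[276.60947716 187.9094289 ]] [[249.31638036 198.55238318]]
```

Request:
apply_moves(increments=[[[-0.12,0.013,0.1,0,0,0.27,1],[-0.24,0.026,0.2,0,0,0.54,1],[-0.36,0.039,0.3,0,0,0.8,1],[-0.36,0.039,0.3,0,0,0.8,1],[-0.36,0.039,0.3,0,0,0.8,1]]])

```text
clock: 5.1
position: [555.2, -60.7, 273.8]
ee_rot: [0.252, 0.968, -0.0, -0.0]
contact_force: [-0.5, -0.2, 0.6]
gripper_width: 85.7
```

```bash
python3 - <<'E'
from bench import arm
import fit as F
from fit import *
s=arm.read_state()
for k in ("clock","joints","position","ee_rot","contact_force","wrist_torque"): print(k,s[k])
q=s["ee_rot"];print("psi",2*math.atan2(q[1],q[0]))
w=arm.get_image("wrist");cv2.imwrite("pics/e_w.png",w["img"][:,:,::-1])
np.save("w2.npy",w["img"])
F.C=np.r_[[(r*math.cos(a),r*math.sin(a),z) for r,z in ((30,-5),(30,9),) for a in th]]
X=np.array([555.7,-61.2,170]);u=proj(w,X)[0];print(u)
print([(m["at"],m["conf"]) for m in arm.mark_of("wheel_center",w)])
for z in(168,170,172):
    P,m=redmask(w["img"],u,40);S=(P@dirs.T).max(0)+.4
    f=lambda x:(proj(w,F.C+np.r_[x,z])@dirs.T).max(0)-S
    r=least_squares(f,X[:2],loss="soft_l1");print(z,r.x,np.sqrt(np.mean(f(r.x)**2)))
E
```

```text
clock 5.1
joints [ 1.81379058e-01  2.96619911e-01 -2.02742837e-01  8.67173949e-05
 -1.07244120e+00 -2.26273003e+00]
position [555.23673979 -60.65510507 273.75728566]
ee_rot [ 2.52493648e-01  9.67598420e-01 -2.47570471e-04 -4.40438249e-04]
contact_force [-0.53961844 -0.21571009  0.62085176]
wrist_torque [-0.02630721  0.00571846  0.01244483]
psi 2.6310794997500806
[258.1152596  226.09730426]
[([257.0, 225.8], 0.75), ([437.2, 379.8], 0.39)]
168 [556.14448056 -62.19265687] 0.39200294293598165
170 [555.36047884 -61.75307275] 0.607401699975016
172 [554.64736955 -61.34448691] 1.1553727918114056
```

View pics/e_w.png

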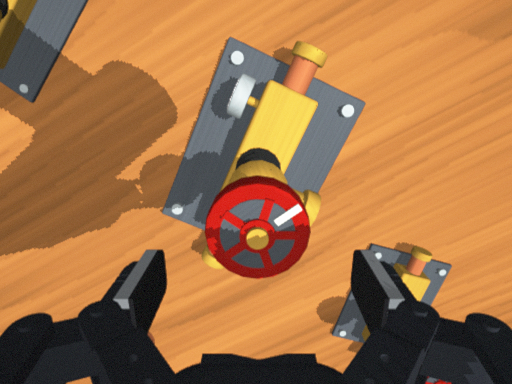

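Request:
apply_moves(increments=[[[-0.005,-0.002,0.15,0,0,0,1],[-0.005,-0.002,0.3,0,0,0,1],[-0.005,-0.002,0.42,0,0,0,1],[-0.005,-0.002,0.5,0,0,0,1],[-0.005,-0.002,0.52,0,0,0,1],[-0.005,-0.002,0.52,0,0,0,1]]])

```text
clock: 5.8
position: [555.9, -61.0, 222.0]
ee_rot: [0.254, 0.967, -0.0, 0.0]
contact_force: [0.3, 0.4, -0.9]
gripper_width: 85.7
```

```bash
cat > st.py <<'E'
from bench import arm
from h import *
def st(n=1):
    s=arm.read_state();q=s["ee_rot"];psi=2*math.atan2(q[1],q[0])
    print("t",round(s["clock"],2),"pos",s["position"].round(2),"psi",round(psi,4),"j6",round(s["joints"][5],4),"F",s["contact_force"].round(2),"Ftool",totool(s["contact_force"],psi).round(2),"M",s["wrist_torque"].round(3),"je6",round(s["joint_efforts"][5],3),"w",round(s["gripper_width"],1))
    return s,psi
E
python3 - <<'E'
from st import *
st()
for n in("side","wrist"):
    p=arm.get_image(n);im=p["img"][:,:,::-1]
    if n=="side": im=cv2.resize(im[140:260,180:340],None,fx=4,fy=4,interpolation=cv2.INTER_CUBIC)
    cv2.imwrite(f"pics/f_{n}.png",im)
st()
E
```

```text
t 5.8 pos [555.85 -61.02 222.02] psi 2.6288 j6 -2.2643 F [ 0.31  0.39 -0.94] Ftool [-0.08  0.49] M [0.025 0.005 0.011] je6 0.002 w 85.7
t 5.9 pos [556.17 -60.97 222.57] psi 2.6287 j6 -2.2644 F [0.49 0.69 0.08] Ftool [-0.09  0.84] M [-0.005 -0.043 -0.023] je6 0.001 w 85.4
```

View pics/f_side.png

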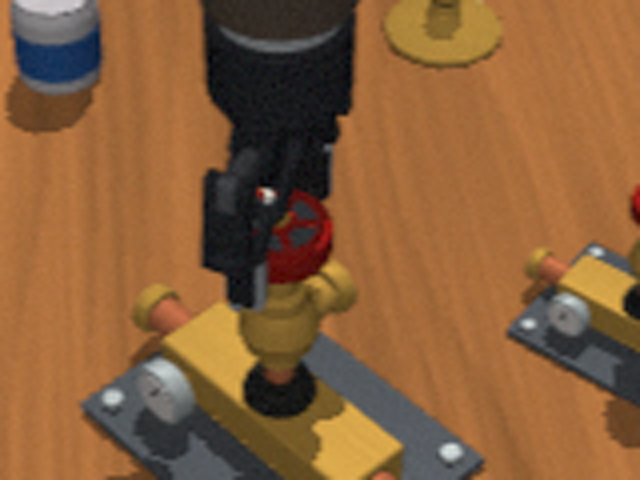

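View pics/f_wrist.png

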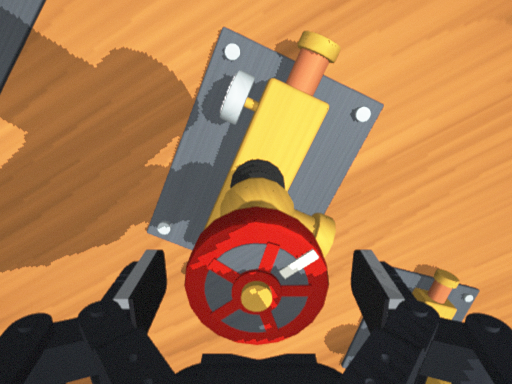

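Request:
apply_moves(increments=[[[0,0,0,0,0,0,0.47],[0,0,0,0,0,0,0.47],[0,0,0,0,0,0,0.47],[0,0,0,0,0,0,0.47],[0,0,0,0,0,0,0.47]]])

```text
clock: 6.4
position: [555.8, -61.0, 222.0]
ee_rot: [0.254, 0.967, 0.0, 0.0]
contact_force: [0.4, 0.2, -1.0]
gripper_width: 62.6
```

```bash
python3 - <<'E'
from st import *
st()
p=arm.get_image("wrist");cv2.imwrite("pics/g_w.png",p["img"][:,:,::-1])
st()
E
```

```text
t 6.4 pos [555.78 -61.01 221.97] psi 2.6284 j6 -2.2646 F [ 0.36  0.16 -1.03] Ftool [-0.24  0.32] M [-0.017  0.003 -0.021] je6 0.0 w 62.6
t 6.45 pos [555.77 -61.   221.93] psi 2.6284 j6 -2.2645 F [-0.01 -0.58  0.8 ] Ftool [-0.28 -0.51] M [ 0.001 -0.032  0.003] je6 0.0 w 62.7
```

View pics/g_w.png

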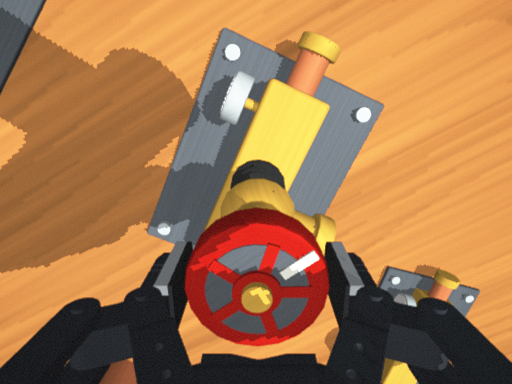

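Request:
apply_moves(increments=[[[0,0,0,0,0,0,-1],[0,0,0,0,0,0,-1],[0,0,0,0,0,0,-1],[0,0,0,0,0,0,-1]]])

```text
clock: 6.85
position: [555.7, -61.1, 222.0]
ee_rot: [0.254, 0.967, -0.0, -0.0]
contact_force: [-0.9, -1.1, 3.3]
gripper_width: 58.5
```

```bash
python3 - <<'E'
from st import *
st()
p=arm.get_image("wrist");cv2.imwrite("pics/h_w.png",p["img"][:,:,::-1])
st()
E
```

```text
t 6.85 pos [555.73 -61.14 222.05] psi 2.6284 j6 -2.2645 F [-0.94 -1.06  3.29] Ftool [ 0.3  -1.38] M [-0.328  0.23   0.043] je6 -0.002 w 58.5
t 6.9 pos [555.73 -61.13 222.05] psi 2.6284 j6 -2.2646 F [-0.86 -1.41  1.59] Ftool [ 0.06 -1.65] M [-0.414  0.214 -0.049] je6 -0.002 w 58.3
```

Request:
apply_moves(increments=[[[0,0,-0.003,0,0,-0.1,-1],[0,0,-0.006,0,0,-0.2,-1],[0,0,-0.01,0,0,-0.4,-1],[0,0,-0.0145,0,0,-0.6,-1],[0,0,-0.0145,0,0,-0.6,-1]]])

```text
clock: 7.4
position: [555.7, -61.1, 223.4]
ee_rot: [0.107, 0.994, 0.0, -0.0]
contact_force: [-0.4, -1.3, 0.9]
gripper_width: 58.6
```

```bash
python3 - <<'E'
from st import *
st()
p=arm.get_image("wrist");cv2.imwrite("pics/i_w.png",p["img"][:,:,::-1])
st()
E
```

```text
t 7.4 pos [555.74 -61.06 223.37] psi 2.9277 j6 -1.9651 F [-0.44 -1.27  0.88] Ftool [ 0.16 -1.34] M [-0.345  0.184 -0.157] je6 0.498 w 58.6
t 7.45 pos [555.75 -61.02 223.37] psi 2.926 j6 -1.9668 F [-0.97 -1.02  1.32] Ftool [ 0.73 -1.21] M [-0.328  0.191 -0.088] je6 0.24 w 58.5
```

View pics/i_w.png

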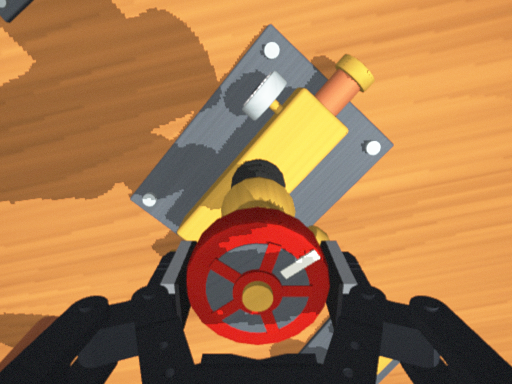

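Request:
apply_moves(increments=[[[0,0,-0.005,0,0,-0.2,-1],[0,0,-0.01,0,0,-0.4,-1],[0,0,-0.0145,0,0,-0.6,-1],[0,0,-0.019,0,0,-0.8,-1]]])

```text
clock: 7.85
position: [555.7, -60.9, 225.2]
ee_rot: [-0.094, 0.996, 0.0, 0.0]
contact_force: [-1.1, 0.1, 1.9]
gripper_width: 58.5
```

```bash
python3 - <<'E'
from st import *
st()
E
```

```text
t 7.85 pos [555.74 -60.9  225.21] psi 3.3298 j6 -1.563 F [-1.06  0.08  1.85] Ftool [1.03 0.27] M [-0.098  0.224 -0.171] je6 -0.48 w 58.5
```

Request:
apply_moves(increments=[[[0,0,-0.005,0,0,-0.2,-1],[0,0,-0.01,0,0,-0.4,-1],[0,0,-0.0145,0,0,-0.6,-1],[0,0,-0.019,0,0,-0.8,-1]]])

```text
clock: 8.25
position: [555.7, -60.8, 227.1]
ee_rot: [-0.29, 0.957, 0.0, -0.0]
contact_force: [-0.7, 0.8, 1.6]
gripper_width: 58.3
```

```bash
python3 - <<'E'
from st import *
st()
E
```

```text
t 8.25 pos [555.65 -60.8  227.06] psi 3.7297 j6 -1.163 F [-0.71  0.81  1.64] Ftool [0.14 1.07] M [ 0.048  0.291 -0.145] je6 -0.479 w 58.3
```

Request:
apply_moves(increments=[[[0,0,-0.005,0,0,-0.2,-1],[0,0,-0.01,0,0,-0.4,-1],[0,0,-0.0145,0,0,-0.6,-1],[0,0,-0.019,0,0,-0.8,-1]]])

```text
clock: 8.65
position: [555.5, -60.7, 228.9]
ee_rot: [-0.474, 0.88, 0.0, -0.0]
contact_force: [-0.9, 0.9, 1.7]
gripper_width: 57.9
```

Request:
apply_moves(increments=[[[0,0,-0.005,0,0,-0.2,-1],[0,0,-0.01,0,0,-0.4,-1],[0,0,-0.0145,0,0,-0.6,-1],[0,0,-0.019,0,0,-0.8,-1]]])

```text
clock: 9.05
position: [555.3, -60.8, 230.8]
ee_rot: [-0.64, 0.769, 0.001, -0.0]
contact_force: [-1.5, -0.0, 1.9]
gripper_width: 58.1
```

```bash
python3 - <<'E'
from st import *
st()
p=arm.get_image("wrist");cv2.imwrite("pics/j_w.png",p["img"][:,:,::-1])
st()
E
```

```text
t 9.05 pos [555.33 -60.8  230.77] psi 4.5298 j6 -0.363 F [-1.52 -0.01  1.95] Ftool [0.29 1.49] M [ 0.028  0.503 -0.134] je6 -0.477 w 58.1
t 9.1 pos [555.34 -60.79 230.87] psi 4.5326 j6 -0.3602 F [-0.77  0.23  1.31] Ftool [-0.09  0.8 ] M [ 0.063  0.603 -0.158] je6 0.365 w 58.4
```

View pics/j_w.png

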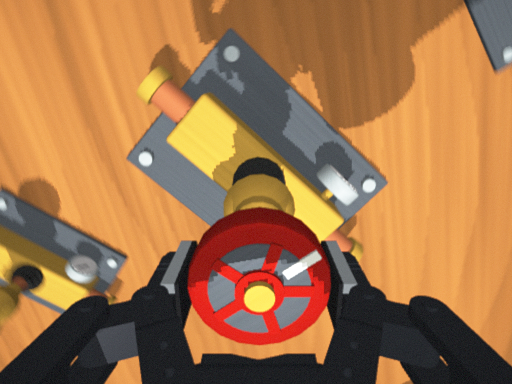

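Request:
apply_moves(increments=[[[0,0,-0.005,0,0,-0.2,-1],[0,0,-0.01,0,0,-0.4,-1],[0,0,-0.0145,0,0,-0.6,-1],[0,0,-0.019,0,0,-0.8,-1],[0,0,-0.019,0,0,-0.8,-1]]])

```text
clock: 9.6
position: [555.3, -60.9, 232.7]
ee_rot: [0.778, -0.628, -0.001, 0.0]
contact_force: [-2.6, 0.2, 1.6]
gripper_width: 58.5
```

```bash
python3 - <<'E'
from st import *
st()
E
```

```text
t 9.6 pos [555.28 -60.93 232.71] psi -1.358 j6 0.0324 F [-2.62  0.19  1.61] Ftool [-0.74  2.52] M [-0.05   0.715 -0.164] je6 0.498 w 58.5
```

Request:
apply_moves(increments=[[[0,0,-0.0025,0,0,-0.1,-1],[0,0,-0.005,0,0,-0.2,-1],[0,0,-0.005,0,0,-0.2,-1]]])

```text
clock: 9.9
position: [555.3, -61.0, 233.2]
ee_rot: [0.808, -0.589, -0.001, 0.0]
contact_force: [-2.6, 0.4, 1.6]
gripper_width: 58.7
```

```bash
python3 - <<'E'
from st import *
st()
E
```

```text
t 9.9 pos [555.3  -60.99 233.17] psi -1.2588 j6 0.1316 F [-2.61  0.38  1.56] Ftool [-1.16  2.37] M [-0.041  0.767 -0.138] je6 0.331 w 58.7
```

Request:
apply_moves(increments=[[[0,0,-0.0025,0,0,-0.1,-1],[0,0,-0.005,0,0,-0.2,-1],[0,0,-0.005,0,0,-0.2,-1]]])

```text
clock: 10.2
position: [555.4, -61.0, 233.7]
ee_rot: [0.837, -0.547, -0.001, 0.0]
contact_force: [-1.8, -0.1, 1.4]
gripper_width: 58.1
```

```bash
python3 - <<'E'
from st import *
st()
E
```

```text
t 10.2 pos [555.35 -61.02 233.67] psi -1.1583 j6 0.2321 F [-1.79 -0.07  1.44] Ftool [-0.65  1.67] M [-0.106  0.873 -0.171] je6 0.331 w 58.1
```

Request:
apply_moves(increments=[[[0,0,-0.0025,0,0,-0.1,-1],[0,0,-0.005,0,0,-0.2,-1],[0,0,-0.005,0,0,-0.2,-1]]])

```text
clock: 10.5
position: [555.4, -61.1, 234.2]
ee_rot: [0.863, -0.505, -0.0, 0.0]
contact_force: [-2.4, 0.1, 1.7]
gripper_width: 58.4
```

```bash
python3 -c "
from st import *
st()"
```

```text
t 10.5 pos [555.37 -61.06 234.16] psi -1.0581 j6 0.3323 F [-2.4   0.14  1.66] Ftool [-1.3   2.02] M [-0.168  0.91  -0.2  ] je6 0.331 w 58.4
```

```bash
cat >> st.py <<'E'
def avg(n=4):
    v=[];f=[]
    for i in range(n):
        arm.get_image("wrist"); s=arm.read_state(); v.append(s["wrist_torque"][2]);f.append(s["contact_force"])
    print("Mz",np.round(v,3),"mean",round(np.mean(v),3),"F",np.mean(f,0).round(2))
E
python3 -c "
from st import *
avg();st()"
```

```text
Mz [-0.153 -0.095 -0.148 -0.142] mean -0.134 F [-2.82 -0.07  1.78]
t 10.7 pos [555.43 -61.06 234.15] psi -1.0567 j6 0.3336 F [-2.83 -0.53  1.81] Ftool [-0.93  2.73] M [-0.197  1.021 -0.142] je6 0.153 w 58.3
```

Still only running friction (about 0.14 N m). Continuing in 0.1 rad steps.

Request:
apply_moves(increments=[[[0,0,-0.0025,0,0,-0.1,-1],[0,0,-0.005,0,0,-0.2,-1],[0,0,-0.005,0,0,-0.2,-1]]])

```text
clock: 11.0
position: [555.5, -61.1, 234.7]
ee_rot: [0.888, -0.46, -0.0, 0.0]
contact_force: [-2.7, -0.7, 1.5]
gripper_width: 58.4
```

```bash
python3 -c "
from st import *
st();avg(3);st()"
```

```text
t 11.0 pos [555.49 -61.08 234.72] psi -0.9561 j6 0.4342 F [-2.67 -0.72  1.54] Ftool [-0.95  2.59] M [-0.222  1.098 -0.12 ] je6 0.334 w 58.4
Mz [-0.156 -0.199 -0.163] mean -0.173 F [-3.54 -0.64  1.57]
t 11.15 pos [555.51 -61.05 234.72] psi -0.9562 j6 0.434 F [-2.94 -0.94  1.89] Ftool [-0.93  2.95] M [-0.315  1.108 -0.163] je6 0.153 w 58.1
```

Request:
apply_moves(increments=[[[0,0,-0.0025,0,0,-0.1,-1],[0,0,-0.005,0,0,-0.2,-1],[0,0,-0.005,0,0,-0.2,-1],[0,0,-0.005,0,0,-0.2,-1]]])

```text
clock: 11.55
position: [555.5, -61.1, 235.2]
ee_rot: [0.91, -0.415, -0.0, 0.0]
contact_force: [-4.2, -0.6, 0.9]
gripper_width: 58.3
```

```bash
python3 -c "
from st import *
st()"
```

```text
t 11.55 pos [555.55 -61.08 235.23] psi -0.8564 j6 0.5339 F [-4.15 -0.6   0.88] Ftool [-2.27  3.53] M [-0.387  1.189 -0.146] je6 0.162 w 58.3
```

Request:
apply_moves(increments=[[[-0.002,0.002,-0.0025,0,0,-0.1,-1],[-0.004,0.005,-0.005,0,0,-0.2,-1],[-0.004,0.005,-0.005,0,0,-0.2,-1],[-0.004,0.005,-0.005,0,0,-0.2,-1]]])

```text
clock: 11.95
position: [555.2, -61.0, 235.9]
ee_rot: [0.929, -0.369, 0.0, -0.0]
contact_force: [-2.4, -1.3, 1.2]
gripper_width: 58.3
```

```bash
python3 -c "
from st import *
st()"
```

```text
t 11.95 pos [555.25 -61.05 235.85] psi -0.7564 j6 0.6336 F [-2.45 -1.3   1.2 ] Ftool [-0.89  2.62] M [-0.453  0.901 -0.202] je6 0.159 w 58.3
```

Request:
apply_moves(increments=[[[0,0,-0.0025,0,0,-0.1,-1],[0,0,-0.005,0,0,-0.2,-1],[0,0,-0.005,0,0,-0.2,-1],[0,0,-0.005,0,0,-0.2,-1]]])

```text
clock: 12.35
position: [555.2, -61.1, 236.3]
ee_rot: [0.947, -0.322, 0.0, -0.0]
contact_force: [-2.2, -0.3, -0.3]
gripper_width: 58.6
```

```bash
python3 -c "
from st import *
st()"
```

```text
t 12.35 pos [555.23 -61.07 236.35] psi -0.6565 j6 0.7336 F [-2.17 -0.32 -0.31] Ftool [-1.52  1.58] M [-0.462  0.879 -0.196] je6 0.158 w 58.6
```

Request:
apply_moves(increments=[[[0,0,-0.0025,0,0,-0.1,-1],[0,0,-0.005,0,0,-0.2,-1],[0,0,-0.005,0,0,-0.2,-1],[0,0,-0.005,0,0,-0.2,-1]]])

```text
clock: 12.75
position: [555.2, -61.1, 236.9]
ee_rot: [0.962, -0.275, 0.0, -0.0]
contact_force: [-3.1, -1.5, 0.1]
gripper_width: 58.4
```

```bash
python3 -c "
from st import *
st()"
```

```text
t 12.75 pos [555.23 -61.06 236.88] psi -0.5565 j6 0.8336 F [-3.15 -1.47  0.07] Ftool [-1.9   2.91] M [-0.532  0.792 -0.118] je6 0.157 w 58.4
```

Request:
apply_moves(increments=[[[0,0,-0.0024,0,0,-0.1,-1],[0,0,-0.0048,0,0,-0.2,-1],[0,0,-0.0048,0,0,-0.2,-1],[0,0,-0.0048,0,0,-0.2,-1]]])

```text
clock: 13.15
position: [555.2, -61.0, 237.3]
ee_rot: [0.974, -0.226, 0.0, 0.0]
contact_force: [-2.2, -1.7, 0.4]
gripper_width: 58.3
```

```bash
python3 -c "
from st import *
st()"
```

```text
t 13.15 pos [555.21 -61.05 237.35] psi -0.4565 j6 0.9336 F [-2.21 -1.68  0.41] Ftool [-1.25  2.48] M [-0.597  0.797 -0.16 ] je6 0.157 w 58.3
```

Request:
apply_moves(increments=[[[0,0,-0.0024,0,0,-0.1,-1],[0,0,-0.0048,0,0,-0.2,-1],[0,0,-0.0048,0,0,-0.2,-1],[0,0,-0.0048,0,0,-0.2,-1]]])

```text
clock: 13.55
position: [555.2, -61.1, 237.8]
ee_rot: [0.984, -0.177, 0.0, 0.0]
contact_force: [-2.2, -1.7, 0.8]
gripper_width: 58.1
```

```bash
python3 -c "
from st import *
st()"
```

```text
t 13.55 pos [555.2  -61.07 237.82] psi -0.3565 j6 1.0336 F [-2.18 -1.66  0.79] Ftool [-1.46  2.31] M [-0.65   0.701 -0.175] je6 0.156 w 58.1
```

Request:
apply_moves(increments=[[[0,0,-0.0024,0,0,-0.1,-1],[0,0,-0.0048,0,0,-0.2,-1],[0,0,-0.0048,0,0,-0.2,-1],[0,0,-0.0048,0,0,-0.2,-1]]])

```text
clock: 13.95
position: [555.2, -61.0, 238.3]
ee_rot: [0.992, -0.128, 0.0, 0.0]
contact_force: [-1.7, -1.0, 1.1]
gripper_width: 58.7
```

```bash
python3 -c "
from st import *
st()"
```

```text
t 13.95 pos [555.22 -61.05 238.34] psi -0.2565 j6 1.1336 F [-1.74 -1.05  1.12] Ftool [-1.42  1.46] M [-0.71   0.672 -0.174] je6 0.156 w 58.7
```

Request:
apply_moves(increments=[[[0,0,-0.0024,0,0,-0.1,-1],[0,0,-0.0048,0,0,-0.2,-1],[0,0,-0.0048,0,0,-0.2,-1],[0,0,-0.0048,0,0,-0.2,-1]]])

```text
clock: 14.35
position: [555.2, -61.0, 238.8]
ee_rot: [0.997, -0.078, 0.0, 0.0]
contact_force: [-1.0, -1.2, 1.1]
gripper_width: 58.5
```

```bash
python3 -c "
from st import *
st()"
```

```text
t 14.35 pos [555.21 -61.05 238.8 ] psi -0.1565 j6 1.2336 F [-0.99 -1.18  1.13] Ftool [-0.79  1.32] M [-0.702  0.523 -0.134] je6 0.156 w 58.5
```

Request:
apply_moves(increments=[[[0,0,-0.0024,0,0,-0.1,-1],[0,0,-0.0048,0,0,-0.2,-1],[0,0,-0.0048,0,0,-0.2,-1],[0,0,-0.0048,0,0,-0.2,-1]]])

```text
clock: 14.75
position: [555.2, -61.1, 239.3]
ee_rot: [1.0, -0.028, 0.0, 0.0]
contact_force: [-2.0, -2.0, 0.6]
gripper_width: 58.5
```

```bash
python3 -c "
from st import *
st()"
```

```text
t 14.75 pos [555.24 -61.05 239.32] psi -0.0565 j6 1.3336 F [-2.04 -2.01  0.65] Ftool [-1.92  2.12] M [-0.787  0.555 -0.159] je6 0.156 w 58.5
```

Request:
apply_moves(increments=[[[0,0,-0.0024,0,0,-0.1,-1],[0,0,-0.0048,0,0,-0.2,-1],[0,0,-0.0048,0,0,-0.2,-1],[0,0,-0.0048,0,0,-0.2,-1]]])

```text
clock: 15.15
position: [555.2, -61.0, 239.8]
ee_rot: [1.0, 0.022, 0.0, 0.0]
contact_force: [-0.9, -2.1, 1.0]
gripper_width: 58.1
```

```bash
python3 -c "
from st import *
st()
p=arm.get_image('wrist');cv2.imwrite('pics/k_w.png',p['img'][:,:,::-1])"
```

```text
t 15.15 pos [555.23 -61.03 239.79] psi 0.0435 j6 1.4335 F [-0.86 -2.05  0.99] Ftool [-0.95  2.01] M [-0.739  0.459 -0.131] je6 0.156 w 58.1
```

View pics/k_w.png

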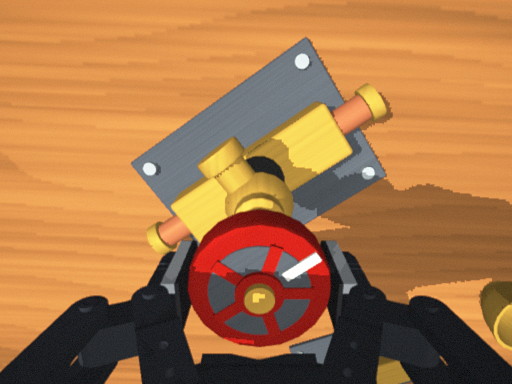

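The mark at (302,266) has kept its place in the gripper's view, so the wheel isn't slipping. Continuing.

Request:
apply_moves(increments=[[[0,0,-0.0024,0,0,-0.1,-1],[0,0,-0.0048,0,0,-0.2,-1],[0,0,-0.0048,0,0,-0.2,-1],[0,0,-0.0048,0,0,-0.2,-1]]])

```text
clock: 15.6
position: [555.2, -61.0, 240.3]
ee_rot: [0.997, 0.072, 0.0, 0.0]
contact_force: [-1.8, -2.1, 0.4]
gripper_width: 58.4
```

```bash
python3 -c "
from st import *
st()"
```

```text
t 15.6 pos [555.24 -61.01 240.3 ] psi 0.1437 j6 1.5337 F [-1.84 -2.08  0.38] Ftool [-2.12  1.79] M [-0.799  0.365 -0.093] je6 0.156 w 58.4
```

Request:
apply_moves(increments=[[[0,0,-0.0024,0,0,-0.1,-1],[0,0,-0.0048,0,0,-0.2,-1],[0,0,-0.0048,0,0,-0.2,-1],[0,0,-0.0048,0,0,-0.2,-1]]])

```text
clock: 16.0
position: [555.2, -61.0, 240.8]
ee_rot: [0.993, 0.121, 0.0, 0.0]
contact_force: [-1.1, -2.2, 0.7]
gripper_width: 58.3
```

```bash
python3 -c "
from st import *
st()"
```

```text
t 16.0 pos [555.23 -61.01 240.75] psi 0.2436 j6 1.6336 F [-1.08 -2.18  0.68] Ftool [-1.57  1.85] M [-0.806  0.341 -0.132] je6 0.156 w 58.3
```

Request:
apply_moves(increments=[[[0,0,-0.0024,0,0,-0.1,-1],[0,0,-0.0048,0,0,-0.2,-1],[0,0,-0.0048,0,0,-0.2,-1],[0,0,-0.0048,0,0,-0.2,-1]]])

```text
clock: 16.4
position: [555.2, -61.0, 241.2]
ee_rot: [0.985, 0.171, 0.0, 0.0]
contact_force: [-0.8, -2.8, 0.6]
gripper_width: 58.2
```

```bash
python3 -c "
from st import *
st()"
```

```text
t 16.4 pos [555.23 -61.   241.24] psi 0.3436 j6 1.7336 F [-0.84 -2.83  0.64] Ftool [-1.74  2.38] M [-0.781  0.265 -0.133] je6 0.155 w 58.2
```

Request:
apply_moves(increments=[[[0,0,-0.0024,0,0,-0.1,-1],[0,0,-0.0048,0,0,-0.2,-1],[0,0,-0.0048,0,0,-0.2,-1],[0,0,-0.0048,0,0,-0.2,-1]]])

```text
clock: 16.8
position: [555.2, -61.0, 241.5]
ee_rot: [0.976, 0.22, 0.0, -0.0]
contact_force: [0.0, -2.2, -0.1]
gripper_width: 58.4
```

```bash
python3 -c "
from st import *
st()"
```

```text
t 16.8 pos [555.18 -61.03 241.51] psi 0.4429 j6 1.8332 F [ 0.   -2.19 -0.13] Ftool [-0.94  1.98] M [-0.8    0.134 -0.419] je6 0.4 w 58.4
```

```bash
python3 -c "
from st import *
avg(5);st()"
```

```text
Mz [-0.413 -0.417 -0.393 -0.41  -0.42 ] mean -0.411 F [-0.36 -2.2  -0.62]
t 17.05 pos [555.15 -61.01 241.6 ] psi 0.4445 j6 1.8346 F [-0.01 -1.94 -0.9 ] Ftool [-0.84  1.75] M [-0.79   0.189 -0.42 ] je6 0.397 w 58.7
```

Request:
apply_moves(increments=[[[0,0,0,0,0,0.2,-1],[0,0,0.002,0,0,0.4,-1],[0,0,0.007,0,0,0.6,-1],[0,0,0.012,0,0,0.8,-1],[0,0,0.012,0,0,0.8,-1]]])

```text
clock: 17.55
position: [555.1, -61.0, 240.5]
ee_rot: [1.0, 0.023, -0.0, 0.0]
contact_force: [-0.9, -1.6, -0.6]
gripper_width: 58.8
```

```bash
python3 -c "
from st import *
st()"
```

```text
t 17.55 pos [555.08 -60.97 240.47] psi 0.0468 j6 1.4364 F [-0.89 -1.64 -0.64] Ftool [-0.97  1.6 ] M [-0.779  0.237  0.141] je6 -0.468 w 58.8
```

Request:
apply_moves(increments=[[[0,0,0.005,0,0,0.2,-1],[0,0,0.01,0,0,0.4,-1],[0,0,0.0145,0,0,0.6,-1],[0,0,0.019,0,0,0.8,-1]]])

```text
clock: 17.95
position: [555.0, -60.9, 238.6]
ee_rot: [0.984, -0.177, -0.0, 0.0]
contact_force: [-2.0, -1.4, -0.2]
gripper_width: 58.7
```

```bash
python3 -c "
from st import *
st()"
```

```text
t 17.95 pos [554.97 -60.94 238.58] psi -0.3552 j6 1.0345 F [-1.98 -1.39 -0.23] Ftool [-1.38  2.  ] M [-0.696  0.463  0.144] je6 0.511 w 58.7
```

Request:
apply_moves(increments=[[[0,0,0.0055,0,0,0.225,-1],[0,0,0.011,0,0,0.45,-1],[0,0,0.0165,0,0,0.675,-1],[0,0,0.0215,0,0,0.9,-1]]])

```text
clock: 18.35
position: [554.9, -60.8, 236.4]
ee_rot: [0.92, -0.392, -0.0, 0.0]
contact_force: [-1.8, -1.0, -0.8]
gripper_width: 58.6
```

```bash
python3 -c "
from st import *
st()"
```

```text
t 18.35 pos [554.91 -60.83 236.37] psi -0.8058 j6 0.584 F [-1.84 -1.04 -0.81] Ftool [-0.53  2.05] M [-0.549  0.52   0.141] je6 0.593 w 58.6
```

Request:
apply_moves(increments=[[[0,0,0.0055,0,0,0.225,-1],[0,0,0.011,0,0,0.45,-1],[0,0,0.0165,0,0,0.675,-1],[0,0,0.0215,0,0,0.9,-1],[0,0,0.0215,0,0,0.9,-1],[0,0,0.0215,0,0,0.9,-1]]])

```text
clock: 18.95
position: [555.0, -60.8, 234.2]
ee_rot: [0.811, -0.585, -0.0, 0.0]
contact_force: [-1.5, -0.4, 0.7]
gripper_width: 58.2
```

```bash
python3 -c "
from st import *
st();avg(2);st()"
```

```text
t 18.95 pos [554.98 -60.79 234.21] psi -1.2508 j6 0.1391 F [-1.5  -0.37  0.68] Ftool [-0.12  1.54] M [-0.211  0.498  0.137] je6 -0.118 w 58.2
Mz [0.1   0.112] mean 0.106 F [-1.51 -0.15  0.71]
t 19.05 pos [554.99 -60.84 234.2 ] psi -1.2523 j6 0.1377 F [-1.07 -0.23  0.98] Ftool [-0.11  1.09] M [-0.172  0.53   0.112] je6 -0.096 w 58.3
```

Request:
apply_moves(increments=[[[0,0,0,0,0,0,1],[0,0,0,0,0,0,1],[0,0,0,0,0,0,1],[0,0,0,0,0,0,1],[0,0,0,0,0,0,1],[0,0,0,0,0,0,1]]])

```text
clock: 19.65
position: [555.2, -61.0, 234.3]
ee_rot: [0.81, -0.587, 0.0, -0.0]
contact_force: [-0.2, -0.3, -0.2]
gripper_width: 85.5
```

```bash
python3 -c "
from st import *
st()
p=arm.get_image('wrist');cv2.imwrite('pics/l_w.png',p['img'][:,:,::-1])"
```

```text
t 19.65 pos [555.2  -61.01 234.28] psi -1.2547 j6 0.1354 F [-0.16 -0.28 -0.16] Ftool [0.21 0.24] M [ 0.014 -0.015 -0.006] je6 0.001 w 85.5
```

View pics/l_w.png

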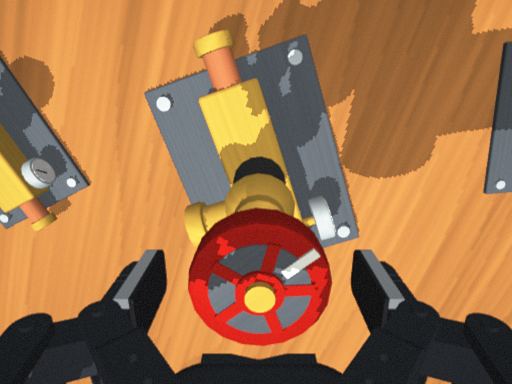

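Released: the fingers stand clear on both sides (columns 165 and 352, wheel 190–330). Now I'll rise straight up.

Request:
apply_moves(increments=[[[0,0,-0.15,0,0,0,1],[0,0,-0.35,0,0,0,1],[0,0,-0.6,0,0,0,1],[0,0,-0.85,0,0,0,1],[0,0,-1,0,0,0,1],[0,0,-1,0,0,0,1]]])

```text
clock: 20.3
position: [556.0, -61.0, 336.9]
ee_rot: [0.81, -0.587, 0.002, -0.002]
contact_force: [1.1, 0.0, 0.2]
gripper_width: 85.7
```

```bash
python3 - <<'E'
from st import *
st()
p=arm.get_image('wrist')
s=arm.get_image('side')
cv2.imwrite('pics/m.png',cv2.hconcat([cv2.resize(x["img"][:,:,::-1],(400,300)) for x in(p,s)]))
t=arm.get_image('top')
for l in ["cover","chimney","cup","tin"]:
    for n,q in(("t",t),("s",s)):
        for m in arm.mark_of(l,q)[:1]: print(l,n,round(m["conf"],2),onplane(q,m["at"],0).round(0))
# white mark & hub direction in wrist
print([(m["at"],m["conf"]) for m in arm.mark_of("wheel_center",p)])
E
```

```text
t 20.3 pos [556.01 -61.04 336.89] psi -1.2545 j6 0.1353 F [1.05 0.02 0.25] Ftool [ 0.31 -1.01] M [0.028 0.027 0.025] je6 0.0 w 85.7
cover t 0.92 [725. 320.   0.]
cover s 0.96 [719. 309.   0.]
chimney t 0.87 [ 690. -318.    0.]
chimney s 0.56 [ 692. -314.    0.]
cup t 0.92 [ 417. -330.    0.]
tin t 0.85 [429. 314.   0.]
tin s 0.95 [434. 314.   0.]
[([261.4, 196.6], 0.63)]
```

View pics/m.png

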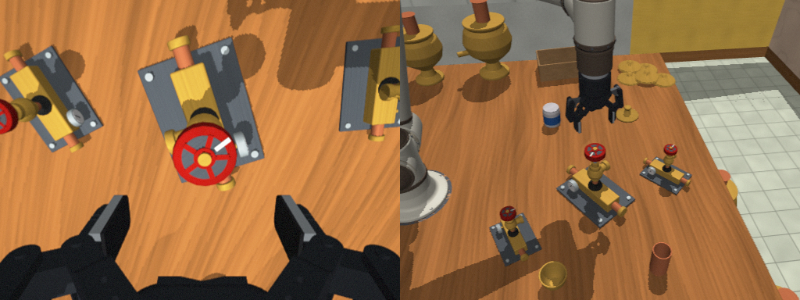

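```bash
python3 -c "
from bench import arm
print(arm.job_done())"
```

```text
the job is handed in; nothing more can be done
None
```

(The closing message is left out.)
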